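# Wipe the broken cap chips off the calibration plate

## Task

Pick up the red-handled scraper block and wipe all five orange plastic chips off the raised plate into the green scrap tray, moving the chips only with the scraper, never with the gripper. Let none end up in the blue tray of clean fittings or on the bench, and leave the fitting stand, hand meter, tape reel and brass valve where they are. When all the chips are in the green tray, stand the scraper upright on its black rubber pad again and let go.

Things in the scene. Friction and masses are not known exactly. Their poses are not given: they have to be found in the camera images.
- scraper: Scraper block, stands upright: an aluminium and steel blade block 120 long (own x) x 24 thick (own y) x 22 high, and on its middle a red handle 70 long (x) x 24 thick (y) from 22 to 82 above the underside. Origin: centre of its underside; z up. Its flat long sides (facing own +y and -y) push the chips. Starts on the pad.
- pad: Black rubber pad fixed on the bench, 160 (x) x 90 (y) x 6 thick; home of the scraper. Origin: centre of its underside, on the bench. May be left or right.
- work_plate: Fixed raised aluminium plate 280 (own x) x 260 (own y), 12 thick, no lips, its top face 60 above the bench. Origin: on the bench under the plate's centre; z up. A tray stands along each of its two +y and -y edges.
- scrap_tray: Green empty open tray fixed on the bench, 240 (x) x 110 (y) x 45 high, walls 4. Origin: centre of its underside. Stands along the +y or the -y edge of the plate, its near wall 8 under the plate's edge, so that things pushed off that edge drop in.
- clean_tray: Blue open tray of the same size along the other y edge of the plate, fixed, holding clean steel and brass fittings (all lower than its 45 rim). Origin: centre of its underside. No chip may end in it.
- fitting_stand: Loose fitting stand on the plate, in its +x or -x half: blue base 60 x 60 x 22 with an upright steel hex fitting 34 wide, 112 high in all, 0.8 kg. Origin: centre of its underside; z up. Leave it alone.
- grey_meter: Loose grey hand meter lying on the bench, 160 (x) x 75 (y) x 36. Origin: centre of its underside. Bystander.
- tape_reel: Loose red reel lying flat at a far corner of the plate, beyond pad or meter, 68 diameter, 24 high. Origin: centre of its underside. Bystander.
- brass_valve: Loose brass valve with black lever at the other far corner, 24 (x) x 90 (y) x 36 high. Origin: centre of its underside. Bystander.
- chip_a: Loose orange broken plastic chip on the plate, about 40 x 24 x 10 thick, 15 g. Origin: middle of its underside; lies flat at the start, in any direction.
- chip_b: Loose orange broken plastic chip on the plate, about 40 x 24 x 10 thick, 15 g. Origin: middle of its underside; lies flat at the start, in any direction.
- chip_c: Loose orange broken plastic chip on the plate, about 40 x 24 x 10 thick, 15 g. Origin: middle of its underside; lies flat at the start, in any direction.
- chip_d: Loose orange broken plastic chip on the plate, about 40 x 24 x 10 thick, 15 g. Origin: middle of its underside; lies flat at the start, in any direction.
- chip_e: Loose orange broken plastic chip on the plate, about 40 x 24 x 10 thick, 15 g. Origin: middle of its underside; lies flat at the start, in any direction.
There are look-alikes about, which are no part of the job. What is shaped like the chip_a but brown or pink is not meant.

How it is judged:
On the way, in this order (a step that is already met when the one before it is completed fails the run):
1. the scraper is lifted off its pad (height (world z) of scraper above 0.04 m), for 0.1 s.
2. all five chips lie in the green tray while the scraper is still off its pad (x of chip_a in the frame of scrap_tray between -0.118 and 0.118 m and y of chip_a in the frame of scrap_tray between -0.054 and 0.054 m and z of each of chip_a, chip_b, chip_c, chip_d, chip_e in the frame of scrap_tray below 0.045 m and x of chip_b in the frame of scrap_tray between -0.118 and 0.118 m and y of chip_b in the frame of scrap_tray between -0.054 and 0.054 m and x of chip_c in the frame of scrap_tray between -0.118 and 0.118 m and y of chip_c in the frame of scrap_tray between -0.054 and 0.054 m and x of chip_d in the frame of scrap_tray between -0.118 and 0.118 m and y of chip_d in the frame of scrap_tray between -0.054 and 0.054 m and x of chip_e in the frame of scrap_tray between -0.118 and 0.118 m and y of chip_e in the frame of scrap_tray between -0.054 and 0.054 m and (horizontal distance between scraper and pad above 0.06 m or height (world z) of scraper above 0.02 m)), for 0.1 s.
At the end, for the whole second after the job is handed in: All five chips lie at rest inside the green tray (below its rim); the scraper stands upright (within 0.1 rad) on the pad, its centre within 50 mm of the pad's centre, released and at rest (x of chip_a in the frame of scrap_tray between -0.118 and 0.118 m and y of chip_a in the frame of scrap_tray between -0.054 and 0.054 m and z of each of chip_a, chip_b, chip_c, chip_d, chip_e in the frame of scrap_tray below 0.045 m and x of chip_b in the frame of scrap_tray between -0.118 and 0.118 m and y of chip_b in the frame of scrap_tray between -0.054 and 0.054 m and x of chip_c in the frame of scrap_tray between -0.118 and 0.118 m and y of chip_c in the frame of scrap_tray between -0.054 and 0.054 m and x of chip_d in the frame of scrap_tray between -0.118 and 0.118 m and y of chip_d in the frame of scrap_tray between -0.054 and 0.054 m and x of chip_e in the frame of scrap_tray between -0.118 and 0.118 m and y of chip_e in the frame of scrap_tray between -0.054 and 0.054 m and horizontal distance between scraper and pad below 0.05 m and height (world z) of scraper below 0.012 m and angle between scraper's own z axis and vertical below 0.1 rad and linear speed of scraper below 0.02 m/s and linear speed of each of chip_a, chip_b, chip_c, chip_d, chip_e below 0.03 m/s); the robot touches nothing.
It fails at once if the gripper or arm touches a chip (over 0.5 N) (contact force between any of the fingers, the arm and chip_a above 0.5 N or contact force between any of the fingers, the arm and chip_b above 0.5 N or contact force between any of the fingers, the arm and chip_c above 0.5 N or contact force between any of the fingers, the arm and chip_d above 0.5 N or contact force between any of the fingers, the arm and chip_e above 0.5 N).
It fails at once if the fitting stand is shifted more than 10 mm or tipped more than 0.2 rad (distance of fitting_stand from where it was at the start of the episode above 0.01 m or angle between fitting_stand's own z axis and vertical above 0.2 rad).
It fails at once if the hand meter, tape reel or brass valve is shifted more than 15 mm (distance of any of grey_meter, tape_reel, brass_valve from where it was at the start of the episode above 0.015 m).
It also fails if it takes over 67 s, if anything falls off the work surface, if the arm or the gripper's body presses on something with over 40 N, if the wrist force passes 120 N, or if a joint passes its speed limit or range.

## Robot

A 6-joint arm with a two-finger parallel gripper is mounted at the origin on the work surface. World frame = base frame: x ahead of the robot, y to its left, z up, the work surface at z = 0. Lengths are in m, angles in rad, forces in N, time in s.
With the tool pointing down it reaches from about 0.3 to 0.775 m from the base axis. Payload 14.6 kg.
Tool frame: the origin (TCP) lies midway between the tips of the shut fingers; the grasp point (between the pads) lies 19 mm behind it; z points along the fingers, y is the direction in which the jaws open and shut (so a half turn about z gives the same grasp; the last joint's range is limited). The gripper opens to 94 mm and grips with 3 to 60 N. Pads are 16 mm wide; open, the fingers measure 119 mm over their backs; the gripper's body (75 mm by 177 mm) begins 78 mm behind the grasp point.
Start: joints at [-1.211, 0.3, 1.521, -0, 1.321, -0.067], TCP at [0.228, -0.501, 0.205] pointing down, gripper open.
Joint ranges: [-3.03, 3.03], [-0.79, 2.21], [0.23, 2.52], [-1.04, 4.18], [0, 3.07], [-2.55, 2.55]. Speed limits (rad/s): [2.22, 2.22, 2.57, 3.14, 3.14, 3.14].

## Interface

Orientations are given as [roll, pitch, yaw] about the fixed x, y, z axes, in that order (R = Rz(yaw) Ry(pitch) Rx(roll)).
In Python, from station import readout, imaging, job gives the robot as it stands.
- The arm moves only by the tool arm_command, never from a script. Its argument "increments" is a list of rows, each an object with "gripper": the opening, from 0 (shut) to 1 (fully open); "slide": the shift along the world's x, y, z in m, a list of three; "yaw": the turn about the world's z in rad. A call has 1 to 8 rows; each row is the pose to reach, as a shift and turn from the pose commanded when the call began; what a row does not reach only later rows make up. A row lasts 1/8 s, in which the tool goes at most 62.5 mm and 10.7 degrees, less where a joint would pass 70% of its speed; a pose out of reach is approached as far as the arm can. A call with a gripper value outside its range is refused whole. The fingers move at their own pace and stop on an object; "grip_force" is the grip in N (left out, the last holds). Time passes only in rows, so rows that repeat a pose let the fingers close. It gives the time, the measured TCP pose, the force and the opening at its end, in the units of the state.
- readout.get_obs(): the state, without advancing time (a new reading comes with each control period).
- imaging.camera(name): name is "scene" or "side" or "wrist"; returns a dict with "color" (420x560x3 uint8, red, green, blue), "mtx" (3x3 intrinsics, pixels), "D" ([k1, k2, p1, p2, k3] as OpenCV has them; the pictures are not rectified), "rvec" (rotation vector, rad) and "tvec" (3), from world to camera coordinates, as OpenCV has them. Camera axes: x right, y down, z forward; pixel columns grow to the right and rows downward; lengths in m; the calibration is good to about 2 mm. A picture is of the moment at which its call begins. There is no depth.
- job.hand_in(): hands the job in, once; it reports no verdict.
The state is a dict: "time_s": time; "qpos": joint angles; "joint_vel": joint speeds; "tau": joint torques, N m; "ee_pos": TCP position; "eef_rot": TCP orientation; "force": force on the tool from outside, world axes, zero at the start; "moment": the same for the moment, N m; "grip_width": finger opening in m.
Only numpy, scipy, OpenCV 4.12 (cv2) and the standard library are available. Lean on these libraries where they do the work, as an engineer would, in place of code of your own. Each camera call takes 0.05 s, during which the arm holds its last target. There are 200 camera calls.

## Working session

There is one attempt and no reset: what is moved stays moved. The work goes in short steps, Python scripts to look and compute and a tool call to move; the robot and the scene stay as the last step left them, time stands still between calls to the robot, and variables do not carry over. Pictures are saved under pics/ and viewed, about 8 in all and at most 12, crops included, and the job is handed in when it is done.

Besides the shell and the picture viewer there is one more tool, called after "Request:" as a command line: name --argument value ..., lists and objects as JSON in quotes. arm_command: Moves the arm, as the interface text tells. Its arguments: {"type":"object","properties":{"increments":{"type":"array","items":{"type":"object","properties":{"gripper":{"type":"number"},"slide":{"type":"array","items":{"type":"number"}},"yaw":{"type":"number"}}}},"grip_force":{"type":"number"}},"required":["increments"]}

```bash
ls; mkdir -p pics; cat > h.py <<'E'
import numpy as np, cv2
from station import readout, imaging, job
def cam(n):
    c=imaging.camera(n); c['color']=np.asarray(c['color'],np.uint8); return c
def save(c,f): cv2.imwrite('pics/'+f,c['color'][:,:,::-1])
def rays(c,px):
    px=np.array(px,float).reshape(-1,1,2)
    n=cv2.undistortPoints(px,np.array(c['mtx']),np.array(c['D'])).reshape(-1,2)
    R=cv2.Rodrigues(np.array(c['rvec'],float))[0]; t=np.array(c['tvec'],float).ravel()
    return -R.T@t, np.c_[n,np.ones(len(n))]@R
def onplane(c,px,z):
    o,d=rays(c,px); return o+d*((z-o[2])/d[:,2])[:,None]
def proj(c,P):
    return cv2.projectPoints(np.array(P,float).reshape(-1,1,3),np.array(c['rvec'],float),np.array(c['tvec'],float),np.array(c['mtx']),np.array(c['D']))[0].reshape(-1,2)
def tri(obs):
    A=np.zeros((3,3));b=np.zeros(3)
    for c,p in obs:
        o,d=rays(c,[p]);d=d[0]/np.linalg.norm(d[0]);M=np.eye(3)-np.outer(d,d);A+=M;b+=M@o
    return np.linalg.solve(A,b)
E
python3 - <<'E'
from h import *
import pickle
S=cam('scene');D=cam('side');W=cam('wrist')
pickle.dump((S,D,W),open('c0.pkl','wb'))
save(S,'s0.png');save(D,'d0.png');save(W,'w0.png')
for c in (S,D,W): print(rays(c,[[280,210]]))
print(readout.get_obs())
E
```

```text
pics
(array([1.19924741, 0.54447051, 0.5728437 ]), array([[-0.63829608, -0.55535806, -0.53362635]]))
(array([0.19824503, 0.74580361, 1.04105546]), array([[ 0.33270919, -0.56543591, -0.75488055]]))
(array([ 0.30304135, -0.46658455,  0.38423618]), array([[-0.25541124, -0.10772279, -0.96083325]]))
{'time_s': 0.15, 'qpos': array([-1.21059256e+00,  3.00342687e-01,  1.52142814e+00, -3.40734464e-06,
        1.32070775e+00, -6.66310975e-02]), 'joint_vel': array([-0.00070044, -0.00124245, -0.00221527, -0.00184701, -0.00036972,
       -0.00127281]), 'tau': array([-1.08609187e-03, -5.31966376e+01, -3.52824104e+01,  7.07809185e-02,
        2.36191432e-02, -7.98617953e-05]), 'ee_pos': array([ 0.22760612, -0.50047644,  0.20502147]), 'eef_rot': array([-3.14070847e+00, -5.56936428e-05,  4.26835683e-01]), 'force': array([0.95084781, 0.4196113 , 0.0770438 ]), 'moment': array([ 0.00288476, -0.05012452, -0.06812828]), 'grip_width': 0.09377452969143082}
```

View pics/s0.png

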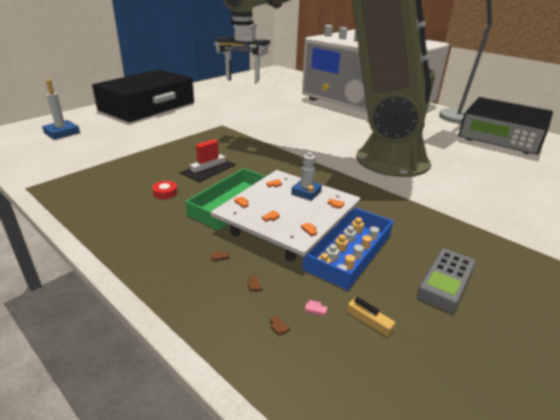

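View pics/d0.png

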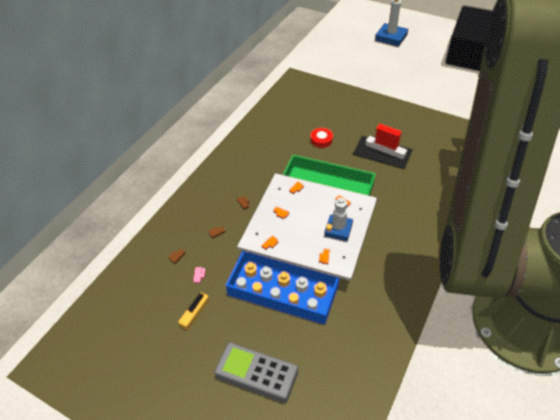

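The scene view shows the red-handled scraper on its black pad at about (207,158). Five orange chips lie on the plate at (274,183), (241,202), (271,216), (309,229) and (337,203), with the stand at (308,180). The green tray is on the scraper side. The brown and pink look-alikes on the bench, e.g. (220,256) and (316,308), are not meant. The side view agrees.

```bash
cat > m0.py <<'E'
from h import *
import pickle
S,D,W=pickle.load(open('c0.pkl','rb'))
def blobs(m,amin=15):
    n,l,s,ce=cv2.connectedComponentsWithStats(m.astype(np.uint8)); return [(s[i,4],ce[i],l==i) for i in range(1,n) if s[i,4]>=amin]
def hsv(c): return cv2.cvtColor(c['color'],cv2.COLOR_RGB2HSV).astype(int)
def orange(c):
    h=hsv(c); return (h[...,0]>=4)&(h[...,0]<=14)&(h[...,1]>170)&(h[...,2]>170)
def red(c):
    h=hsv(c); return ((h[...,0]<4)|(h[...,0]>174))&(h[...,1]>160)&(h[...,2]>100)
def ang(px):
    r=cv2.minAreaRect(px.astype(np.float32)); return r
if __name__=='__main__':
    for nm,c in (('S',S),('D',D)):
        print(nm)
        for a,ce,m in blobs(orange(c)):
            ys,xs=np.nonzero(m); P=onplane(c,np.c_[xs,ys],0.066); r=ang(P[:,:2]*1000)
            print(' or',a,ce.round(),P.mean(0)[:2].round(4),np.round(r[1]),round(r[2]))
        for a,ce,m in blobs(red(c),40):
            ys,xs=np.nonzero(m); print(' red',a,ce.round(1),onplane(c,[ce],0.05).round(3))
        h=hsv(c); 
        for lab,mm,z in (('plate',(h[...,1]<45)&(h[...,2]>150),0.06),('green',(h[...,0]>50)&(h[...,0]<80)&(h[...,1]>120),0.045),('blue',(h[...,0]>105)&(h[...,0]<125)&(h[...,1]>150)&(h[...,2]>80),0.045)):
            for a,ce,m in blobs(mm,60):
                if not(150<ce[1]<320 and 180<ce[0]<400): continue
                k=cv2.morphologyEx(m.astype(np.uint8),cv2.MORPH_OPEN,np.ones((3,3)))
                ys,xs=np.nonzero(k)
                if len(xs)<50: continue
                P=onplane(c,np.c_[xs,ys],z)[:,:2]*1000; r=cv2.minAreaRect(P.astype(np.float32))
                print(lab,a,ce.round(),np.round(r[0]),np.round(r[1]),round(r[2],1), cv2.boxPoints(r).round().tolist())
    b=cv2.resize(S['color'][125:275,150:400],None,fx=3,fy=3,interpolation=cv2.INTER_CUBIC)
    d=cv2.resize(D['color'][110:310,220:420],None,fx=2,fy=2,interpolation=cv2.INTER_CUBIC)
    cv2.imwrite('pics/crop.png',b[:,:,::-1])
    cv2.imwrite('pics/cropd.png',cv2.resize(D['color'][110:290,220:430],None,fx=3.3,fy=3.3,interpolation=cv2.INTER_CUBIC)[:,:,::-1])
E
python3 m0.py
```

```text
S
 or 37 [274. 183.] [ 0.5041 -0.0855] [17. 30.] 46
 or 57 [242. 201.] [ 0.6308 -0.0757] [36. 20.] 74
 or 55 [336. 203.] [0.471  0.0912] [21. 33.] 19
 or 60 [271. 215.] [0.6251 0.0185] [35. 20.] 1
 or 76 [309. 228.] [0.6028 0.1145] [36. 20.] 70
 red 367 [206.8 150.5] [[ 0.479 -0.4    0.05 ]]
 red 264 [164.5 190.4] [[ 0.72  -0.277  0.05 ]]
plate 5360 [286. 211.] [552.   6.] [285. 263.] 8.7 [[392.0, 114.0], [431.0, -145.0], [713.0, -102.0], [673.0, 158.0]]
plate 75 [332. 249.] [618. 192.] [32. 25.] 7.7 [[601.0, 202.0], [604.0, 178.0], [636.0, 182.0], [632.0, 207.0]]
green 1586 [219. 196.] [ 617. -169.] [298. 129.] 25.2 [[455.0, -174.0], [510.0, -291.0], [780.0, -164.0], [724.0, -47.0]]
blue 2292 [347. 250.] [555. 196.] [278. 114.] 8.9 [[408.0, 231.0], [426.0, 118.0], [701.0, 161.0], [683.0, 274.0]]
D
 or 24 [385. 126.] [ 0.5096 -0.4136] [50. 16.] 20
 or 35 [320. 131.] [ 0.6717 -0.3073] [65. 36.] 39
 or 16 [269. 245.] [0.5986 0.1255] [32. 11.] 38
 red 413 [387.4 136.3] [[ 0.492 -0.391  0.05 ]]
 red 240 [321.1 138.1] [[ 0.661 -0.296  0.05 ]]
plate 7983 [308. 225.] [548.   9.] [283. 265.] 8.6 [[389.0, 119.0], [428.0, -143.0], [708.0, -101.0], [669.0, 161.0]]
plate 86 [266. 272.] [570. 192.] [21. 28.] 29.3 [[554.0, 199.0], [568.0, 175.0], [586.0, 185.0], [572.0, 209.0]]
plate 93 [302. 282.] [484. 178.] [20. 27.] 27.4 [[469.0, 185.0], [481.0, 161.0], [499.0, 171.0], [487.0, 194.0]]
plate 61 [312. 303.] [440. 214.] [18. 18.] 27.4 [[428.0, 218.0], [436.0, 203.0], [452.0, 211.0], [443.0, 226.0]]
green 1947 [330. 174.] [ 580. -179.] [244.  85.] 8.7 [[453.0, -155.0], [466.0, -239.0], [707.0, -202.0], [694.0, -118.0]]
blue 185 [341. 231.] [464. -12.] [63. 35.] 62.6 [[434.0, -32.0], [465.0, -48.0], [494.0, 8.0], [463.0, 24.0]]
blue 3301 [283. 288.] [526. 199.] [244. 124.] 8.9 [[396.0, 242.0], [415.0, 119.0], [656.0, 157.0], [637.0, 279.0]]
```

View pics/crop.png

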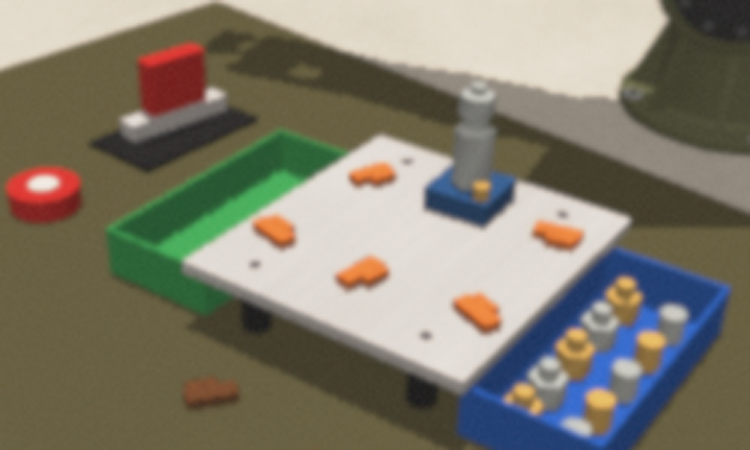

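View pics/cropd.png

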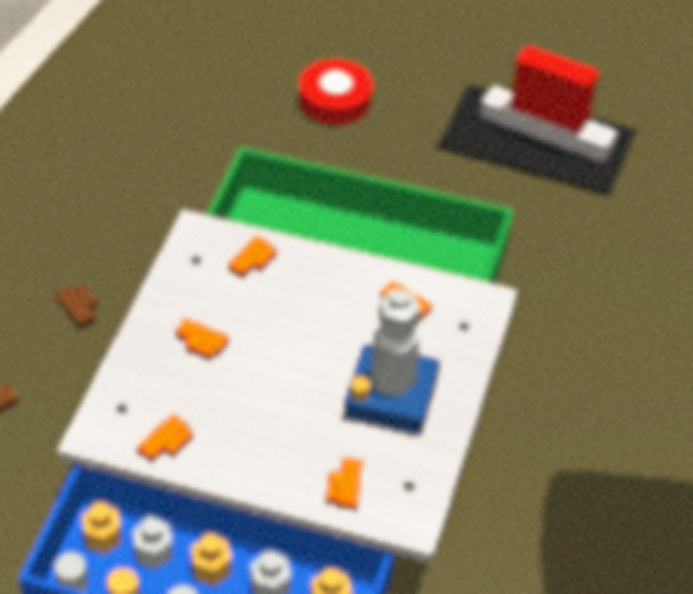

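Four pictures viewed so far. The crops confirm the five orange chips on the plate. One is hidden behind the stand in the scene view, one is in front of it, and three are in the free half. Next I measure the scraper and stand from both views.

```bash
cat > m1.py <<'E'
from m0 import *
def hullmask(m):
    ys,xs=np.nonzero(m); h=cv2.convexHull(np.c_[xs,ys].astype(np.int32)); o=np.zeros(m.shape,np.uint8); cv2.fillConvexPoly(o,h,1); return o
def inter(ms,z,x0,x1,y0,y1):
    X,Y=np.meshgrid(np.arange(x0,x1,.001),np.arange(y0,y1,.001)); P=np.c_[X.ravel(),Y.ravel(),0*X.ravel()+z]; ok=np.ones(len(P),bool)
    for c,m in ms:
        q=proj(c,P).round().astype(int); q[:,0]=q[:,0].clip(0,559);q[:,1]=q[:,1].clip(0,419); ok&=m[q[:,1],q[:,0]]>0
    return P[ok][:,:2]
def pick(c,mask,near,amin=15): return min(blobs(mask,amin),key=lambda b:np.hypot(*(b[1]-near)))[2]
def blue(c):
    h=hsv(c); return (h[...,0]>100)&(h[...,0]<125)&(h[...,1]>120)&(h[...,2]>50)
rs=[(S,hullmask(pick(S,red(S),(207,150)))),(D,hullmask(pick(D,red(D),(387,136))))]
for z in (.03,.045,.06,.075,.085,.09,.095,.1):
    P=inter(rs,z,.4,.6,-.5,-.3)
    if len(P)>10: r=cv2.minAreaRect((P*1000).astype(np.float32)); print('handle',z,len(P),P.mean(0).round(4),np.round(r[1]),round(r[2],1))
top=[]
for c,n in ((S,(207,145)),(D,(388,130))):
    m=pick(c,red(c),n); v=hsv(c)[...,2]; ys,xs=np.nonzero(m); vv=v[ys,xs]; t=(vv.max()+vv.min())/2
    k=m&(v>200); ys,xs=np.nonzero(k); print(len(xs),xs.mean(),ys.mean(),vv.min(),vv.max()); top.append((c,(xs.mean(),ys.mean())))
print('top tri',tri(top).round(4))
bs=[(S,hullmask(pick(S,blue(S),(306,189),40))),(D,hullmask(pick(D,blue(D),(340,230),40)))]
print([m.sum() for _,m in bs])
for z in (.06,.07,.08):
    P=inter(bs,z,.4,.6,-.1,.1)
    if len(P)>10: r=cv2.minAreaRect((P*1000).astype(np.float32)); print('stand',z,len(P),P.mean(0).round(4),np.round(r[1]),round(r[2],1),cv2.boxPoints(r).round().tolist())
for nm,c,n in (('S',S,(208,169)),('D',D,(384,151))):
    h=hsv(c); k=(h[...,2]<60); m=pick(c,k,n,100); ys,xs=np.nonzero(m); P=onplane(c,np.c_[xs,ys],.006)[:,:2]*1000; r=cv2.minAreaRect(P.astype(np.float32)); print('pad',m.sum(),np.round(r[0]),np.round(r[1]),round(r[2],1))
    # chips silhouettes
    h=hsv(c); o=(h[...,0]>=3)&(h[...,0]<=16)&(h[...,1]>130)&(h[...,2]>150)
    for a,ce,m in blobs(o):
        p=onplane(c,[ce],.065)[0][:2]-[.550,.0075]; t=np.radians(8.7); u=p@[np.cos(t),np.sin(t)]; v=p@[-np.sin(t),np.cos(t)]
        if abs(u)<.14 and abs(v)<.13: print(nm,'chip uv',a,ce.round(),round(u,3),round(v,3))
E
python3 m1.py
```

```text
handle 0.03 3399 [ 0.4865 -0.4064] [90. 59.] 58.4
handle 0.045 4408 [ 0.489  -0.3933] [91. 66.] 52.4
handle 0.06 4476 [ 0.4907 -0.3826] [89. 66.] 50.0
handle 0.075 3888 [ 0.4928 -0.3725] [88. 64.] 50.2
handle 0.085 3075 [ 0.4941 -0.3654] [84. 59.] 54.3
handle 0.09 2479 [ 0.4961 -0.3604] [74. 54.] 54.6
handle 0.095 1832 [ 0.4983 -0.3544] [63. 48.] 54.3
handle 0.1 1247 [ 0.5005 -0.3483] [52. 42.] 54.5
44 206.27272727272728 142.6590909090909 115 221
110 388.93636363636364 129.72727272727272 119 246
top tri [ 0.4898 -0.3852  0.0827]
[np.uint64(330), np.uint64(345)]
stand 0.06 2341 [ 0.4675 -0.0031] [54. 66.] 10.6 [[441.0, 20.0], [454.0, -46.0], [506.0, -36.0], [494.0, 29.0]]
stand 0.07 2264 [0.4665 0.0051] [77. 45.] 62.9 [[425.0, -17.0], [465.0, -37.0], [500.0, 32.0], [460.0, 52.0]]
stand 0.08 1622 [0.4673 0.0162] [63. 40.] 62.9 [[434.0, 2.0], [469.0, -16.0], [497.0, 39.0], [462.0, 57.0]]
pad 378 [ 503. -369.] [156.  86.] 4.1
S chip uv 64 [274. 183.] -0.06 -0.086
S chip uv 81 [242. 201.] 0.066 -0.096
S chip uv 82 [335. 203.] -0.067 0.094
S chip uv 93 [271. 215.] 0.075 -0.002
S chip uv 107 [309. 228.] 0.067 0.097
pad 598 [ 495. -369.] [154.  87.] 4.4
D chip uv 54 [296. 187.] 0.065 -0.092
D chip uv 65 [280. 212.] 0.075 0.002
D chip uv 69 [270. 243.] 0.066 0.1
D chip uv 61 [324. 257.] -0.068 0.098
```

Request:
arm_command --increments '[{"slide": [0.06, 0.03, 0.015], "yaw": -0.1, "gripper": 1}, {"slide": [0.11, 0.05, 0.015], "yaw": -0.2, "gripper": 1}, {"slide": [0.16, 0.075, 0.015], "yaw": -0.3, "gripper": 1}, {"slide": [0.21, 0.1, 0.015], "yaw": -0.35, "gripper": 1}, {"slide": [0.265, 0.12, 0.015], "yaw": -0.35, "gripper": 1}, {"slide": [0.265, 0.12, 0.015], "yaw": -0.35, "gripper": 1}, {"slide": [0.265, 0.12, 0.015], "yaw": -0.35, "gripper": 1}]'

```text
time_s: 1.02
ee_pos: [0.4922, -0.3807, 0.22]
eef_rot: [-3.141, 0.001, 0.077]
force: [0.5, -0.4, 0.1]
grip_width: 0.0939
```

```bash
python3 - <<'E'
from m0 import *
W=cam('wrist'); save(W,'w1.png'); pickle.dump(W,open('w1.pkl','wb'))
o=readout.get_obs(); print(o['ee_pos'],o['eef_rot'],o['force'],o['qpos'])
E
```

```text
[ 0.49185414 -0.38109982  0.22028454] [-3.14139969e+00  4.61732852e-04  7.60770569e-02] [ 0.25175589 -0.11044075  0.08308933] [-7.17970452e-01  4.53817348e-01  1.27668155e+00 -1.96533755e-04
  1.41155503e+00  7.76780071e-01]
```

View pics/w1.png

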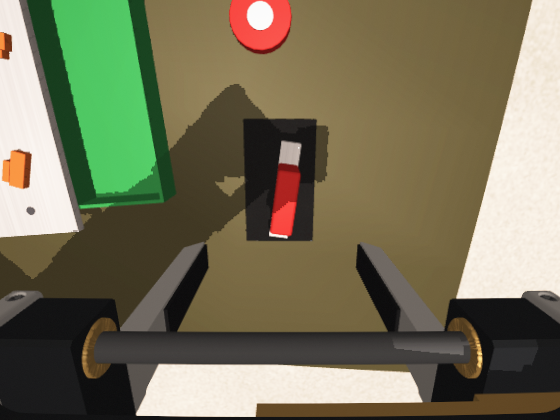

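The wrist view shows the scraper on its pad, with the handle red at (287,200), the blade ends at (290,153) and (280,236), and pad corners at (244,119) and (313,240).

```bash
cat > m2.py <<'E'
from m1 import *
W=pickle.load(open('w1.pkl','rb'))
h=hsv(W); k=(h[...,2]<60); 
k[:100]=0;k[245:]=0;k[:,:235]=0;k[:,322:]=0
ys,xs=np.nonzero(k); q=np.c_[xs,ys]
P=onplane(W,[[244,119],[316,120],[312.5,240],[247,240]],.006)[:,:2]; print('pad',P.round(3).tolist(),P.mean(0).round(4))
m=pick(W,red(W),(286,200),100); ys,xs=np.nonzero(m)
r=cv2.minAreaRect(np.c_[xs,ys].astype(np.float32)); bp=cv2.boxPoints(r); print('red rect px',bp.round(1).tolist())
for z in (.084,.088): print('red rect',z,onplane(W,bp,z)[:,:2].round(4).tolist())
print('cam',rays(W,[[280,210]])[0])
h=hsv(W); w=(h[...,1]<60)&(h[...,2]>120); 
for a,ce,mm in blobs(w,40):
    if 255<ce[0]<310 and 130<ce[1]<245:
        ys,xs=np.nonzero(mm); r=cv2.minAreaRect(np.c_[xs,ys].astype(np.float32)); b=cv2.boxPoints(r); print('white',a,ce.round(1),b.round(0).tolist(),onplane(W,b,.028)[:,:2].round(4).tolist())
c=cv2.resize(W['color'][110:250,230:330],None,fx=5,fy=4.2,interpolation=cv2.INTER_CUBIC); 
S4=cv2.resize(S['color'][135:190,170:240],None,fx=5,fy=5,interpolation=cv2.INTER_CUBIC)
im=np.zeros((600,860,3),np.uint8); im[:c.shape[0],:500]=c; im[:275,505:855]=S4; im=im[:,:856]; cv2.imwrite('pics/z1.png',cv2.resize(im,(800,560))[:,:,::-1])
E
python3 m2.py | tail -12
```

```text
pad 598 [ 495. -369.] [154.  87.] 4.4
D chip uv 54 [296. 187.] 0.065 -0.092
D chip uv 65 [280. 212.] 0.075 0.002
D chip uv 69 [270. 243.] 0.066 0.1
D chip uv 61 [324. 257.] -0.068 0.098
pad [[0.573, -0.328], [0.579, -0.415], [0.422, -0.427], [0.415, -0.338]] [ 0.4973 -0.3773]
red rect px [[269.0, 232.5], [278.6000061035156, 163.0], [301.3999938964844, 166.10000610351562], [291.70001220703125, 235.60000610351562]]
red rect 0.084 [[0.4575, -0.369], [0.5332, -0.3739], [0.5317, -0.3973], [0.4557, -0.3939]]
red rect 0.088 [[0.459, -0.369], [0.5337, -0.3739], [0.5323, -0.397], [0.4572, -0.3936]]
cam [ 0.57485502 -0.37432532  0.3992351 ]
white 432 [289.5 152.5] [[278.0, 162.0], [281.0, 140.0], [301.0, 143.0], [298.0, 165.0]] [[0.5265, -0.3729], [0.5523, -0.3747], [0.5509, -0.3981], [0.525, -0.3968]]
white 57 [277.1 235.4] [[268.0, 235.0], [269.0, 231.0], [287.0, 236.0], [286.0, 240.0]] [[0.4325, -0.3667], [0.4386, -0.3679], [0.4335, -0.3917], [0.4274, -0.3906]]
```

View pics/z1.png

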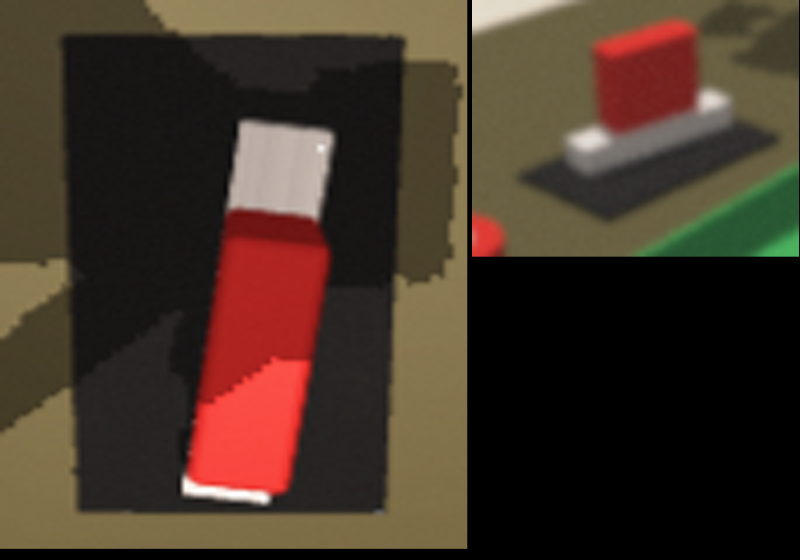

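```bash
python3 - <<'E'
from h import *
import pickle
S,D,_=pickle.load(open('c0.pkl','rb'));W=pickle.load(open('w1.pkl','rb'))
print(tri([(S,(198.1,146.1)),(W,(277.5,170.2))]).round(4),tri([(S,(218.2,142.7)),(W,(270.3,232.4))]).round(4))
E
```

```text
[ 0.5281 -0.3744  0.0881] [ 0.4559 -0.3704  0.0791]
```

Request:
arm_command --increments '[{"slide": [0, -0.002, -0.04], "yaw": -0.134, "gripper": 1}, {"slide": [0, -0.002, -0.08], "yaw": -0.134, "gripper": 1}, {"slide": [0, -0.002, -0.1], "yaw": -0.134, "gripper": 1}, {"slide": [0, -0.002, -0.1], "yaw": -0.134, "gripper": 1}]'

```text
time_s: 1.58
ee_pos: [0.4912, -0.383, 0.1194]
eef_rot: [-3.14, 0.002, -0.059]
force: [-0.7, -0.3, 0.3]
grip_width: 0.0943
```

Triangulating two handle-top corners gives z of about 0.088 and 0.079, which agrees roughly with the expected 0.088. Descend and grip.

Request:
arm_command --increments '[{"slide": [0.001, 0, -0.03], "gripper": 1}, {"slide": [0.001, 0, -0.055], "gripper": 1}, {"slide": [0.001, 0, -0.068], "gripper": 1}, {"slide": [0.001, 0, -0.068], "gripper": 0.5}, {"slide": [0.001, 0, -0.068], "gripper": 0}, {"slide": [0.001, 0, -0.068], "gripper": 0}, {"slide": [0.001, 0, -0.068], "gripper": 0}, {"slide": [0.001, 0, -0.068], "gripper": 0}]' --grip_force 45

```text
invalid input
```

Request:
arm_command --grip_force 45 --increments '[{"slide": [0.001, 0, -0.03], "yaw": 0, "gripper": 1}, {"slide": [0.001, 0, -0.055], "yaw": 0, "gripper": 1}, {"slide": [0.001, 0, -0.068], "yaw": 0, "gripper": 1}, {"slide": [0.001, 0, -0.068], "yaw": 0, "gripper": 0.5}, {"slide": [0.001, 0, -0.068], "yaw": 0, "gripper": 0}, {"slide": [0.001, 0, -0.068], "yaw": 0, "gripper": 0}, {"slide": [0.001, 0, -0.068], "yaw": 0, "gripper": 0}]'

```text
time_s: 2.45
ee_pos: [0.4938, -0.3828, 0.053]
eef_rot: [3.141, -0.001, -0.057]
force: [0.6, -0.2, 0.0]
grip_width: 0.0573
```

Request:
arm_command --increments '[{"slide": [0, 0, 0], "yaw": 0, "gripper": 0}, {"slide": [0, 0, 0], "yaw": 0, "gripper": 0}, {"slide": [0, 0, 0], "yaw": 0, "gripper": 0}, {"slide": [0, 0, 0], "yaw": 0, "gripper": 0}, {"slide": [0, 0, 0], "yaw": 0, "gripper": 0}, {"slide": [0, 0, 0], "yaw": 0, "gripper": 0}]'

```text
time_s: 3.2
ee_pos: [0.4937, -0.3827, 0.0524]
eef_rot: [3.142, 0.0, -0.057]
force: [0.8, -0.5, -0.4]
grip_width: 0.0234
```

Gripped at an opening of 23.4 mm. Lift and carry it clear of the stand.

Request:
arm_command --increments '[{"slide": [0, 0, 0.03], "yaw": 0, "gripper": 0}, {"slide": [0, 0, 0.07], "yaw": 0, "gripper": 0}, {"slide": [0.02, 0.01, 0.11], "yaw": 0.0, "gripper": 0}, {"slide": [0.05, 0.04, 0.12], "yaw": 0.05, "gripper": 0}, {"slide": [0.08, 0.08, 0.12], "yaw": 0.1, "gripper": 0}, {"slide": [0.1, 0.13, 0.12], "yaw": 0.15, "gripper": 0}, {"slide": [0.11, 0.18, 0.12], "yaw": 0.209, "gripper": 0}, {"slide": [0.115, 0.23, 0.12], "yaw": 0.209, "gripper": 0}]'

```text
time_s: 4.2
ee_pos: [0.6087, -0.1508, 0.1719]
eef_rot: [-3.141, 0.001, 0.153]
force: [-0.3, -0.1, -2.7]
grip_width: 0.0235
```

Request:
arm_command --increments '[{"slide": [0.0, 0.05, 0], "yaw": 0, "gripper": 0}, {"slide": [0.0, 0.1, 0.0], "yaw": 0, "gripper": 0}, {"slide": [0.0, 0.15, 0.0], "yaw": 0.0, "gripper": 0}, {"slide": [-0.003, 0.2, 0.0], "yaw": 0.0, "gripper": 0}, {"slide": [-0.006, 0.25, 0.0], "yaw": 0.0, "gripper": 0}, {"slide": [-0.01, 0.29, 0.0], "yaw": 0.0, "gripper": 0}, {"slide": [-0.011, 0.309, 0.0], "yaw": 0.0, "gripper": 0}, {"slide": [-0.011, 0.309, 0.0], "yaw": 0.0, "gripper": 0}]'

```text
time_s: 5.2
ee_pos: [0.5975, 0.1568, 0.1722]
eef_rot: [3.141, 0.0, 0.153]
force: [0.4, -1.1, -2.5]
grip_width: 0.0241
```

```bash
python3 - <<'E'
from h import *
S=cam('scene');W=cam('wrist');D=cam('side')
im=np.hstack([cv2.resize(S['color'][130:290,180:400],(400,291)),cv2.resize(D['color'][110:310,210:430],(400,291+0))])
w=cv2.resize(W['color'],(400,300)); im=np.vstack([im,np.hstack([w,np.zeros_like(w)])])
cv2.imwrite('pics/a2.png',im[:,:,::-1])
o=readout.get_obs(); print(o['ee_pos'],o['eef_rot'],o['force'],o['grip_width'])
E
```

```text
[0.59788819 0.15504408 0.17235413] [3.14136976e+00 1.90509230e-04 1.50555142e-01] [-0.57086402 -0.46682152 -3.01535373] 0.02364717430139134
```

View pics/a2.png

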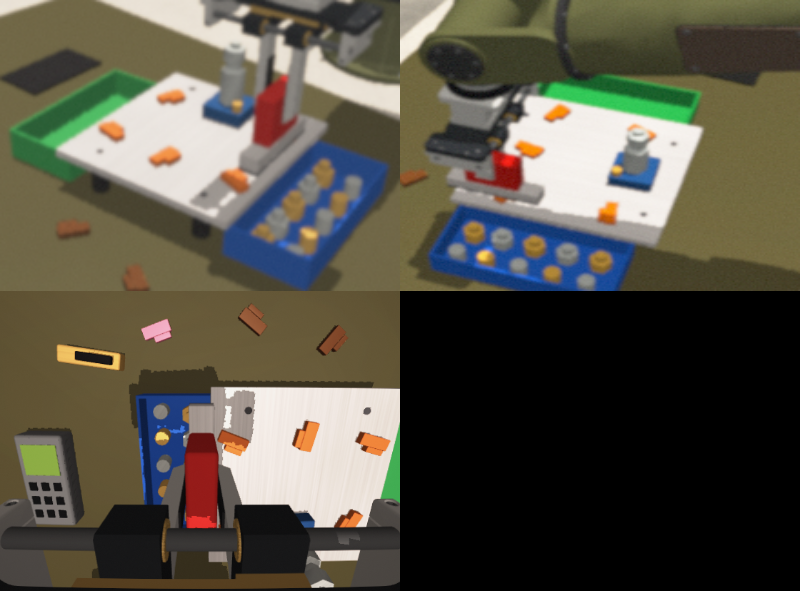

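The wrist view shows the blade beyond the plate's blue-tray edge, left of the chip at (235,440). I back off 6 mm, descend, then sweep towards the green tray at about 0.08 m/s.

Request:
arm_command --increments '[{"slide": [-0.001, 0.006, 0], "yaw": 0, "gripper": 0}, {"slide": [-0.001, 0.006, -0.03], "yaw": 0, "gripper": 0}, {"slide": [-0.001, 0.006, -0.055], "yaw": 0, "gripper": 0}, {"slide": [-0.001, 0.006, -0.063], "yaw": 0, "gripper": 0}, {"slide": [-0.001, 0.006, -0.063], "yaw": 0, "gripper": 0}]'

```text
time_s: 5.98
ee_pos: [0.5968, 0.1622, 0.1097]
eef_rot: [3.142, 0.0, 0.151]
force: [0.5, 0.1, -2.5]
grip_width: 0.0238
```

Request:
arm_command --increments '[{"slide": [0.001, -0.008, 0], "yaw": 0, "gripper": 0}, {"slide": [0.003, -0.018, 0], "yaw": 0, "gripper": 0}, {"slide": [0.0045, -0.03, 0], "yaw": 0, "gripper": 0}, {"slide": [0.006, -0.04, 0], "yaw": 0, "gripper": 0}, {"slide": [0.0077, -0.05, 0], "yaw": 0, "gripper": 0}, {"slide": [0.0092, -0.06, 0], "yaw": 0, "gripper": 0}, {"slide": [0.0107, -0.07, 0], "yaw": 0, "gripper": 0}, {"slide": [0.0122, -0.08, 0], "yaw": 0, "gripper": 0}]'

```text
time_s: 6.98
ee_pos: [0.609, 0.0817, 0.1094]
eef_rot: [-3.142, 0.0, 0.152]
force: [0.3, -0.5, -3.0]
grip_width: 0.0239
```

```bash
cat > look.py <<'E'
from m0 import *
C=np.array([.550,.0075]);t=np.radians(8.7);U=np.array([np.cos(t),np.sin(t)]);V=np.array([-U[1],U[0]])
for n in ('scene','side','wrist'):
    c=cam(n); h=hsv(c); o=(h[...,0]>=3)&(h[...,0]<=16)&(h[...,1]>130)&(h[...,2]>120)
    if n=='wrist': o[300:]=0
    out=[]
    for a,ce,m in blobs(o,20 if n!='wrist' else 200):
        p=onplane(c,[ce],.065)[0][:2]-C; ys,xs=np.nonzero(m); Q=onplane(c,np.c_[xs,ys],.065)[:,:2]-C
        if abs(p@U)<.16 and abs(p@V)<.25: out.append((int(a),round(p@U,3),round(p@V,3),'v',round((Q@V).min(),3),round((Q@V).max(),3),'u',round((Q@U).min(),3),round((Q@U).max(),3)))
    print(n,*out,sep='\n  ')
o=readout.get_obs(); p=o['ee_pos'][:2]-C; print(o['time_s'],o['ee_pos'],o['eef_rot'][2],'uv',p@U,p@V,o['force'],o['grip_width'])
E
python3 look.py
```

```text
scene
  (62, np.float64(-0.06), np.float64(-0.086), 'v', np.float64(-0.1), np.float64(-0.07), 'u', np.float64(-0.08), np.float64(-0.041))
  (78, np.float64(0.067), np.float64(-0.095), 'v', np.float64(-0.115), np.float64(-0.075), 'u', np.float64(0.052), np.float64(0.081))
  (91, np.float64(-0.067), np.float64(0.094), 'v', np.float64(0.074), np.float64(0.111), 'u', np.float64(-0.083), np.float64(-0.051))
  (93, np.float64(0.078), np.float64(-0.001), 'v', np.float64(-0.013), np.float64(0.013), 'u', np.float64(0.057), np.float64(0.099))
side
  (56, np.float64(0.065), np.float64(-0.092), 'v', np.float64(-0.112), np.float64(-0.073), 'u', np.float64(0.051), np.float64(0.081))
  (124, np.float64(-0.068), np.float64(0.097), 'v', np.float64(0.074), np.float64(0.116), 'u', np.float64(-0.08), np.float64(-0.056))
wrist
  (1365, np.float64(0.075), np.float64(-0.002), 'v', np.float64(-0.016), np.float64(0.013), 'u', np.float64(0.055), np.float64(0.096))
  (1288, np.float64(0.065), np.float64(-0.098), 'v', np.float64(-0.119), np.float64(-0.077), 'u', np.float64(0.048), np.float64(0.08))
  (663, np.float64(0.058), np.float64(0.032), 'v', np.float64(0.017), np.float64(0.046), 'u', np.float64(0.038), np.float64(0.077))
7.125 [0.60895151 0.08185226 0.10942753] 0.15111839236718438 uv 0.06951979023688305 0.06457969655181958 [-0.10483851 -0.65915461 -2.87482719] 0.023593829977483556
```

Chip e is flush against the blade. Continue the sweep.

Request:
arm_command --increments '[{"slide": [0.0015, -0.01, 0], "yaw": 0, "gripper": 0}, {"slide": [0.003, -0.02, 0], "yaw": 0, "gripper": 0}, {"slide": [0.0045, -0.03, 0], "yaw": 0, "gripper": 0}, {"slide": [0.006, -0.04, 0], "yaw": 0, "gripper": 0}, {"slide": [0.0077, -0.05, 0], "yaw": 0, "gripper": 0}, {"slide": [0.0092, -0.06, 0], "yaw": 0, "gripper": 0}, {"slide": [0.0107, -0.07, 0], "yaw": 0, "gripper": 0}, {"slide": [0.0122, -0.08, 0], "yaw": 0, "gripper": 0}]'

```text
time_s: 8.12
ee_pos: [0.6212, 0.0017, 0.1095]
eef_rot: [-3.142, 0.0, 0.152]
force: [-0.5, 0.1, -1.9]
grip_width: 0.0237
```

```bash
python3 look.py
```

```text
scene
  (138, np.float64(0.074), np.float64(-0.08), 'v', np.float64(-0.115), np.float64(-0.048), 'u', np.float64(0.051), np.float64(0.099))
  (92, np.float64(-0.067), np.float64(0.094), 'v', np.float64(0.074), np.float64(0.111), 'u', np.float64(-0.083), np.float64(-0.051))
side
  (44, np.float64(0.063), np.float64(-0.1), 'v', np.float64(-0.112), np.float64(-0.09), 'u', np.float64(0.051), np.float64(0.077))
  (126, np.float64(-0.068), np.float64(0.097), 'v', np.float64(0.074), np.float64(0.116), 'u', np.float64(-0.081), np.float64(-0.056))
wrist
  (2056, np.float64(0.079), np.float64(-0.05), 'v', np.float64(-0.072), np.float64(-0.031), 'u', np.float64(0.037), np.float64(0.108))
  (1292, np.float64(0.065), np.float64(-0.097), 'v', np.float64(-0.117), np.float64(-0.076), 'u', np.float64(0.049), np.float64(0.08))
8.275 [0.62109779 0.00187349 0.10938985] 0.1511313004892303 uv 0.06942866200470452 -0.01631608362464861 [ 0.33634578 -0.18443997 -2.43189782] 0.02359036351346628
```

Request:
arm_command --increments '[{"slide": [0.0, -0.01, 0], "yaw": 0, "gripper": 0}, {"slide": [0.0, -0.02, 0], "yaw": 0, "gripper": 0}, {"slide": [0.0, -0.03, 0], "yaw": 0, "gripper": 0}, {"slide": [0.0, -0.04, 0], "yaw": 0, "gripper": 0}, {"slide": [0.0, -0.05, 0], "yaw": 0, "gripper": 0}, {"slide": [0.0, -0.06, 0], "yaw": 0, "gripper": 0}]'

```text
time_s: 9.02
ee_pos: [0.6211, -0.0584, 0.1094]
eef_rot: [-3.142, 0.0, 0.152]
force: [1.1, 1.2, -2.1]
grip_width: 0.0235
```

```bash
python3 look.py
```

```text
scene
  (122, np.float64(0.05), np.float64(-0.13), 'v', np.float64(-0.179), np.float64(-0.108), 'u', np.float64(-0.032), np.float64(0.09))
  (63, np.float64(-0.06), np.float64(-0.086), 'v', np.float64(-0.101), np.float64(-0.07), 'u', np.float64(-0.08), np.float64(-0.041))
  (92, np.float64(-0.068), np.float64(0.093), 'v', np.float64(0.074), np.float64(0.111), 'u', np.float64(-0.086), np.float64(-0.052))
side
  (55, np.float64(0.043), np.float64(-0.137), 'v', np.float64(-0.161), np.float64(-0.105), 'u', np.float64(0.029), np.float64(0.075))
  (81, np.float64(-0.068), np.float64(0.094), 'v', np.float64(0.074), np.float64(0.114), 'u', np.float64(-0.079), np.float64(-0.056))
wrist
  (3343, np.float64(0.062), np.float64(-0.118), 'v', np.float64(-0.149), np.float64(-0.09), 'u', np.float64(0.026), np.float64(0.1))
9.175 [ 0.62107783 -0.05816351  0.10943323] 0.1511021549835614 uv 0.06032768195179544 -0.07565927207411292 [-0.16002886 -0.38323531 -2.56199375] 0.023880402078969257
```

Request:
arm_command --increments '[{"slide": [0.0015, -0.01, 0], "yaw": 0, "gripper": 0}, {"slide": [0.003, -0.02, 0], "yaw": 0, "gripper": 0}, {"slide": [0.0045, -0.03, 0], "yaw": 0, "gripper": 0}, {"slide": [0.006, -0.04, 0], "yaw": 0, "gripper": 0}, {"slide": [0.0077, -0.05, 0], "yaw": 0, "gripper": 0}, {"slide": [0.0092, -0.06, 0], "yaw": 0, "gripper": 0}, {"slide": [0.0107, -0.07, 0], "yaw": 0, "gripper": 0}, {"slide": [0.0107, -0.07, 0], "yaw": 0, "gripper": 0}]'

```text
time_s: 10.18
ee_pos: [0.6318, -0.1284, 0.1094]
eef_rot: [3.142, 0.0, 0.151]
force: [-0.4, -0.6, -2.8]
grip_width: 0.024
```

Request:
arm_command --increments '[{"slide": [0, 0, 0.03], "yaw": 0, "gripper": 0}, {"slide": [0, 0, 0.06], "yaw": 0, "gripper": 0}, {"slide": [0, 0, 0.06], "yaw": 0, "gripper": 0}]'

```text
time_s: 10.55
ee_pos: [0.6326, -0.1276, 0.1716]
eef_rot: [3.14, -0.004, 0.152]
force: [0.6, -0.1, -4.0]
grip_width: 0.0239
```

```bash
python3 look.py; python3 - <<'E'
from h import *
S=cam('scene');W=cam('wrist');D=cam('side')
im=np.hstack([cv2.resize(S['color'][130:290,180:400],(400,291)),cv2.resize(D['color'][110:310,210:430],(400,291+0))])
w=cv2.resize(W['color'],(400,300)); im=np.vstack([im,np.hstack([w,np.zeros_like(w)])])
cv2.imwrite('pics/a3.png',im[:,:,::-1])
E
```

```text
scene
  (63, np.float64(-0.06), np.float64(-0.085), 'v', np.float64(-0.1), np.float64(-0.07), 'u', np.float64(-0.08), np.float64(-0.038))
  (81, np.float64(-0.067), np.float64(0.094), 'v', np.float64(0.074), np.float64(0.111), 'u', np.float64(-0.081), np.float64(-0.052))
side
  (59, np.float64(-0.068), np.float64(0.098), 'v', np.float64(0.075), np.float64(0.115), 'u', np.float64(-0.079), np.float64(-0.057))
wrist
  (308, np.float64(0.076), np.float64(-0.167), 'v', np.float64(-0.173), np.float64(-0.161), 'u', np.float64(0.06), np.float64(0.091))
10.7 [ 0.63121608 -0.12733967  0.16774613] 0.1519819460575924 uv 0.05988564096074697 -0.14557300358610353 [-0.42345748  0.47793029 -3.52165011] 0.023907231517169086
```

View pics/a3.png

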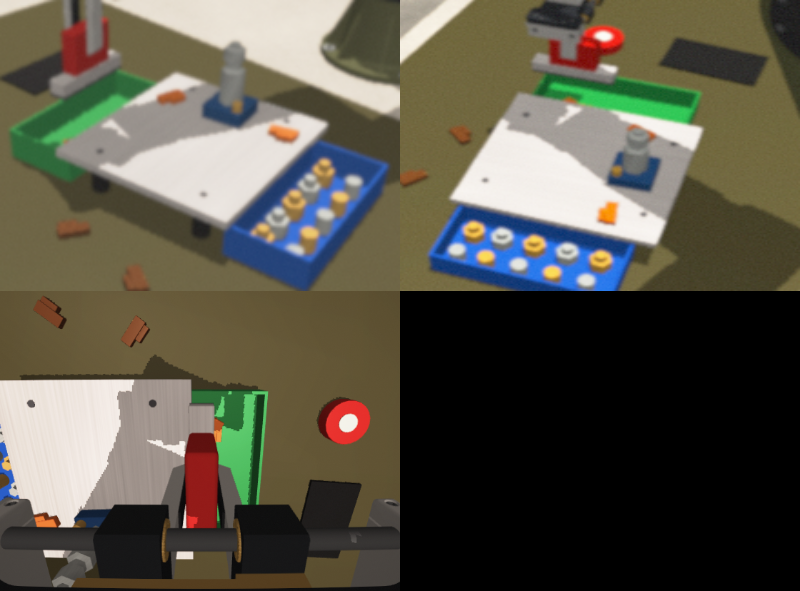

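The view shows the free half of the plate is clear and the blue tray unchanged. Three chips have dropped into the green tray; one is visible at (218,430) in the wrist part. Next I turn the scraper 90° and push the two chips on the stand's side out in +u.

Request:
arm_command --increments '[{"slide": [-0.02, -0.003, 0.0], "yaw": 0.17, "gripper": 0}, {"slide": [-0.04, -0.006, 0.0], "yaw": 0.34, "gripper": 0}, {"slide": [-0.06, -0.009, 0.0], "yaw": 0.51, "gripper": 0}, {"slide": [-0.08, -0.012, 0.0], "yaw": 0.68, "gripper": 0}, {"slide": [-0.1, -0.015, 0.0], "yaw": 0.85, "gripper": 0}, {"slide": [-0.12, -0.018, 0.0], "yaw": 1.02, "gripper": 0}, {"slide": [-0.14, -0.021, 0.0], "yaw": 1.19, "gripper": 0}, {"slide": [-0.16, -0.024, 0.0], "yaw": 1.36, "gripper": 0}]'

```text
time_s: 11.85
ee_pos: [0.4709, -0.1516, 0.1689]
eef_rot: [-3.141, -0.0, 1.517]
force: [-0.1, -0.3, -2.5]
grip_width: 0.0238
```

Request:
arm_command --increments '[{"slide": [-0.01, -0.002, 0.0], "yaw": 0.14, "gripper": 0}, {"slide": [-0.012, -0.002, 0.0], "yaw": 0.21, "gripper": 0}, {"slide": [-0.015, 0.014, 0.0], "yaw": 0.21, "gripper": 0}, {"slide": [-0.015, 0.028, 0.0], "yaw": 0.21, "gripper": 0}, {"slide": [-0.015, 0.028, 0.0], "yaw": 0.21, "gripper": 0}]'

```text
time_s: 12.48
ee_pos: [0.4569, -0.1224, 0.1694]
eef_rot: [3.142, -0.0, 1.723]
force: [-0.5, -0.1, -1.4]
grip_width: 0.0241
```

```bash
cat >> look.py <<'E'
g=hsv(c)
b=(g[...,0]>100)&(g[...,0]<125)&(g[...,1]>110)&(g[...,2]>40)
for a,ce,m in blobs(b,150):
    ys,xs=np.nonzero(m); Q=onplane(c,np.c_[xs,ys],.075)[:,:2]-C; print('blue',a,ce.round(),'u',(Q@U).min().round(3),(Q@U).max().round(3),'v',(Q@V).min().round(3),(Q@V).max().round(3))
E
python3 look.py; python3 - <<'E'
from h import *
S=cam('scene');W=cam('wrist')
im=np.hstack([cv2.resize(S['color'][130:290,180:400],(400,300)),cv2.resize(W['color'],(400,300))])
cv2.imwrite('pics/a4.png',im[:,:,::-1])
E
```

```text
scene
  (70, np.float64(-0.06), np.float64(-0.086), 'v', np.float64(-0.101), np.float64(-0.07), 'u', np.float64(-0.082), np.float64(-0.038))
  (82, np.float64(-0.067), np.float64(0.094), 'v', np.float64(0.074), np.float64(0.111), 'u', np.float64(-0.081), np.float64(-0.052))
side
  (64, np.float64(-0.068), np.float64(0.098), 'v', np.float64(0.075), np.float64(0.114), 'u', np.float64(-0.08), np.float64(-0.057))
wrist
  (972, np.float64(-0.061), np.float64(-0.086), 'v', np.float64(-0.104), np.float64(-0.069), 'u', np.float64(-0.082), np.float64(-0.04))
  (1250, np.float64(0.032), np.float64(-0.141), 'v', np.float64(-0.159), np.float64(-0.131), 'u', np.float64(-0.002), np.float64(0.067))
12.625 [ 0.45690344 -0.12362611  0.1694416 ] 1.7218382826317353 uv -0.11185962756461851 -0.11553549170099484 [ 0.00364141 -0.03826675 -2.61993384] 0.023776122442002442
blue 3102 [316.  80.] u -0.106 -0.044 v -0.026 0.035
```

View pics/a4.png

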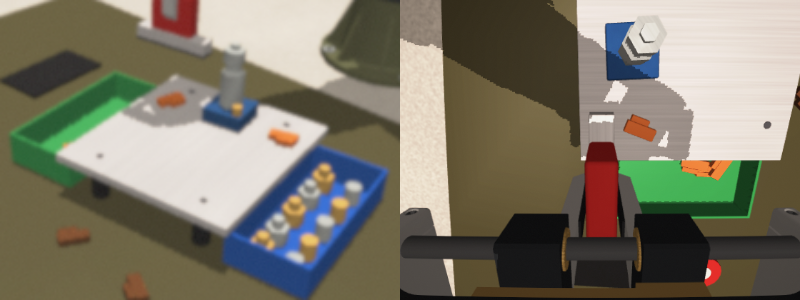

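The wrist view shows the blade beside the chip at (640,127) and clear of the stand (v ≥ -0.026). Three chips are in the green tray at (705,170). Descend and push +u.

Request:
arm_command --increments '[{"slide": [0, 0, -0.03], "yaw": 0, "gripper": 0}, {"slide": [0, 0, -0.055], "yaw": 0, "gripper": 0}, {"slide": [0, 0, -0.0605], "yaw": 0, "gripper": 0}, {"slide": [0.006, 0.001, -0.0605], "yaw": 0, "gripper": 0}, {"slide": [0.015, 0.002, -0.0605], "yaw": 0, "gripper": 0}, {"slide": [0.025, 0.0035, -0.0605], "yaw": 0, "gripper": 0}, {"slide": [0.035, 0.005, -0.0605], "yaw": 0, "gripper": 0}, {"slide": [0.045, 0.0065, -0.0605], "yaw": 0, "gripper": 0}]'

```text
time_s: 13.72
ee_pos: [0.5026, -0.117, 0.109]
eef_rot: [3.142, 0.0, 1.722]
force: [-0.0, 0.2, -3.2]
grip_width: 0.0234
```

Request:
arm_command --increments '[{"slide": [0.01, 0.0015, 0], "yaw": 0, "gripper": 0}, {"slide": [0.02, 0.003, 0], "yaw": 0, "gripper": 0}, {"slide": [0.03, 0.0045, 0], "yaw": 0, "gripper": 0}, {"slide": [0.04, 0.006, 0], "yaw": 0, "gripper": 0}, {"slide": [0.05, 0.0075, 0], "yaw": 0, "gripper": 0}, {"slide": [0.06, 0.009, 0], "yaw": 0, "gripper": 0}, {"slide": [0.06, 0.009, 0], "yaw": 0, "gripper": 0}]'

```text
time_s: 14.6
ee_pos: [0.5622, -0.108, 0.1088]
eef_rot: [-3.142, -0.0, 1.722]
force: [-0.8, -0.0, -2.7]
grip_width: 0.0234
```

```bash
python3 look.py
```

```text
scene
  (27, np.float64(-0.103), np.float64(-0.238), 'v', np.float64(-0.261), np.float64(-0.199), 'u', np.float64(-0.142), np.float64(-0.054))
  (88, np.float64(0.028), np.float64(-0.079), 'v', np.float64(-0.092), np.float64(-0.065), 'u', np.float64(0.006), np.float64(0.051))
  (81, np.float64(-0.067), np.float64(0.094), 'v', np.float64(0.074), np.float64(0.111), 'u', np.float64(-0.081), np.float64(-0.052))
side
  (23, np.float64(0.024), np.float64(-0.219), 'v', np.float64(-0.233), np.float64(-0.203), 'u', np.float64(0.019), np.float64(0.028))
  (99, np.float64(0.028), np.float64(-0.076), 'v', np.float64(-0.089), np.float64(-0.061), 'u', np.float64(0.011), np.float64(0.047))
  (62, np.float64(-0.068), np.float64(0.098), 'v', np.float64(0.075), np.float64(0.114), 'u', np.float64(-0.079), np.float64(-0.057))
wrist
  (1546, np.float64(0.028), np.float64(-0.079), 'v', np.float64(-0.09), np.float64(-0.066), 'u', np.float64(0.01), np.float64(0.05))
  (1222, np.float64(0.052), np.float64(-0.139), 'v', np.float64(-0.156), np.float64(-0.129), 'u', np.float64(0.027), np.float64(0.077))
14.75 [ 0.56153338 -0.10815516  0.10887484] 1.7217831024470305 uv -0.00609341739673404 -0.11606897000697211 [ 0.77934033  0.68940661 -1.65827388] 0.02348796813553733
blue 4702 [181.  70.] u -0.107 -0.045 v -0.026 0.037
```

Request:
arm_command --increments '[{"slide": [-0.003, 0, 0.01], "yaw": 0, "gripper": 0}, {"slide": [-0.003, 0, 0.05], "yaw": 0, "gripper": 0}, {"slide": [-0.008, 0.035, 0.06], "yaw": 0, "gripper": 0}, {"slide": [-0.015, 0.085, 0.06], "yaw": 0, "gripper": 0}, {"slide": [-0.022, 0.135, 0.06], "yaw": 0, "gripper": 0}, {"slide": [-0.03, 0.185, 0.06], "yaw": 0, "gripper": 0}, {"slide": [-0.036, 0.235, 0.06], "yaw": 0, "gripper": 0}, {"slide": [-0.036, 0.235, 0.06], "yaw": 0, "gripper": 0}]'

```text
time_s: 15.75
ee_pos: [0.5251, 0.1294, 0.1698]
eef_rot: [3.141, -0.0, 1.725]
force: [0.3, -0.4, -3.2]
grip_width: 0.0234
```

Request:
arm_command --increments '[{"slide": [-0.04, -0.006, 0.0], "yaw": 0, "gripper": 0}, {"slide": [-0.08, -0.012, 0.0], "yaw": 0, "gripper": 0}, {"slide": [-0.105, -0.016, 0.0], "yaw": 0, "gripper": 0}, {"slide": [-0.105, -0.016, 0.0], "yaw": 0, "gripper": 0}, {"slide": [-0.105, -0.016, 0.0], "yaw": 0, "gripper": 0}]'

```text
time_s: 16.38
ee_pos: [0.4214, 0.1105, 0.1695]
eef_rot: [3.14, 0.0, 1.721]
force: [0.5, -0.3, -1.9]
grip_width: 0.0235
```

```bash
python3 look.py
```

```text
scene
  (77, np.float64(0.028), np.float64(-0.079), 'v', np.float64(-0.091), np.float64(-0.065), 'u', np.float64(0.007), np.float64(0.05))
  (93, np.float64(-0.067), np.float64(0.094), 'v', np.float64(0.074), np.float64(0.111), 'u', np.float64(-0.083), np.float64(-0.051))
side
  (110, np.float64(-0.068), np.float64(0.099), 'v', np.float64(0.075), np.float64(0.116), 'u', np.float64(-0.08), np.float64(-0.057))
wrist
  (757, np.float64(-0.066), np.float64(0.095), 'v', np.float64(0.072), np.float64(0.112), 'u', np.float64(-0.081), np.float64(-0.053))
16.525 [0.42125101 0.11068813 0.168923  ] 1.721430621069573 uv -0.1116592674910872 0.12147551778469823 [-0.35312691 -0.32230357 -2.04864927] 0.02357724767902139
blue 19312 [406. 142.] u -0.111 0.105 v 0.135 0.227
```

Request:
arm_command --increments '[{"slide": [0, 0, -0.03], "yaw": 0, "gripper": 0}, {"slide": [0, 0, -0.055], "yaw": 0, "gripper": 0}, {"slide": [0, 0, -0.0605], "yaw": 0, "gripper": 0}, {"slide": [0.006, 0.001, -0.0605], "yaw": 0, "gripper": 0}, {"slide": [0.015, 0.002, -0.0605], "yaw": 0, "gripper": 0}, {"slide": [0.025, 0.0035, -0.0605], "yaw": 0, "gripper": 0}, {"slide": [0.035, 0.005, -0.0605], "yaw": 0, "gripper": 0}, {"slide": [0.045, 0.0065, -0.0605], "yaw": 0, "gripper": 0}]'

```text
time_s: 17.52
ee_pos: [0.4666, 0.1175, 0.1086]
eef_rot: [3.141, 0.0, 1.722]
force: [-1.2, -0.1, -2.1]
grip_width: 0.0237
```

Request:
arm_command --increments '[{"slide": [0.01, 0.0015, 0], "yaw": 0, "gripper": 0}, {"slide": [0.02, 0.003, 0], "yaw": 0, "gripper": 0}, {"slide": [0.03, 0.0045, 0], "yaw": 0, "gripper": 0}, {"slide": [0.04, 0.006, 0], "yaw": 0, "gripper": 0}, {"slide": [0.05, 0.0075, 0], "yaw": 0, "gripper": 0}, {"slide": [0.06, 0.009, 0], "yaw": 0, "gripper": 0}, {"slide": [0.06, 0.009, 0], "yaw": 0, "gripper": 0}]'

```text
time_s: 18.4
ee_pos: [0.5262, 0.1264, 0.1083]
eef_rot: [-3.142, -0.0, 1.722]
force: [-0.2, -0.4, -3.0]
grip_width: 0.0237
```

```bash
python3 look.py
```

```text
scene
  (78, np.float64(0.028), np.float64(-0.079), 'v', np.float64(-0.091), np.float64(-0.065), 'u', np.float64(0.007), np.float64(0.05))
  (114, np.float64(0.019), np.float64(0.092), 'v', np.float64(0.068), np.float64(0.111), 'u', np.float64(0.004), np.float64(0.036))
side
  (23, np.float64(0.025), np.float64(0.106), 'v', np.float64(0.099), np.float64(0.114), 'u', np.float64(0.018), np.float64(0.031))
wrist
18.55 [0.52552268 0.12632692 0.10835739] 1.7218488743304523 uv -0.006221823931982406 0.1211621451999771 [-0.26310275  0.26997952 -2.8824383 ] 0.023729958187894744
blue 31151 [298. 145.] u -0.098 0.112 v 0.136 0.227
```

Request:
arm_command --increments '[{"slide": [-0.003, 0, 0.01], "yaw": 0, "gripper": 0}, {"slide": [-0.003, 0, 0.05], "yaw": 0, "gripper": 0}, {"slide": [0.005, 0.01, 0.06], "yaw": -0.17, "gripper": 0}, {"slide": [0.015, 0.02, 0.06], "yaw": -0.34, "gripper": 0}, {"slide": [0.025, 0.03, 0.06], "yaw": -0.51, "gripper": 0}, {"slide": [0.036, 0.034, 0.06], "yaw": -0.68, "gripper": 0}, {"slide": [0.036, 0.034, 0.06], "yaw": -0.85, "gripper": 0}, {"slide": [0.036, 0.034, 0.06], "yaw": -1.02, "gripper": 0}]'

```text
time_s: 19.55
ee_pos: [0.5616, 0.1604, 0.1692]
eef_rot: [3.141, -0.0, 0.696]
force: [0.2, -0.4, -2.1]
grip_width: 0.0239
```

Request:
arm_command --increments '[{"slide": [0, 0, 0], "yaw": -0.17, "gripper": 0}, {"slide": [0, 0, 0], "yaw": -0.34, "gripper": 0}, {"slide": [0, 0, 0], "yaw": -0.51, "gripper": 0}, {"slide": [0, 0, 0], "yaw": -0.55, "gripper": 0}, {"slide": [0, 0, 0], "yaw": -0.55, "gripper": 0}]'

```text
time_s: 20.18
ee_pos: [0.5616, 0.1603, 0.1692]
eef_rot: [-3.142, -0.001, 0.152]
force: [0.4, 1.1, -2.7]
grip_width: 0.0236
```

```bash
python3 look.py
```

```text
scene
  (75, np.float64(0.028), np.float64(-0.078), 'v', np.float64(-0.09), np.float64(-0.065), 'u', np.float64(0.008), np.float64(0.05))
  (96, np.float64(0.02), np.float64(0.092), 'v', np.float64(0.072), np.float64(0.109), 'u', np.float64(0.007), np.float64(0.036))
side
  (70, np.float64(0.026), np.float64(-0.076), 'v', np.float64(-0.088), np.float64(-0.062), 'u', np.float64(0.009), np.float64(0.047))
  (27, np.float64(0.017), np.float64(0.079), 'v', np.float64(0.073), np.float64(0.086), 'u', np.float64(0.009), np.float64(0.024))
wrist
  (831, np.float64(0.027), np.float64(-0.082), 'v', np.float64(-0.093), np.float64(-0.068), 'u', np.float64(0.008), np.float64(0.049))
  (828, np.float64(0.018), np.float64(0.092), 'v', np.float64(0.07), np.float64(0.111), 'u', np.float64(0.008), np.float64(0.032))
20.325 [0.56166947 0.16036126 0.16878163] 0.15286952800668985 uv 0.03465712109222175 0.1493372827367735 [-0.8413536   0.32351776 -2.31984311] 0.023833070028760145
blue 9772 [239. 178.] u -0.054 0.128 v 0.13 0.222
blue 1387 [430. 298.] u -0.087 -0.038 v -0.028 0.04
```

Request:
arm_command --increments '[{"slide": [0, 0, -0.03], "yaw": 0, "gripper": 0}, {"slide": [0, 0, -0.055], "yaw": 0, "gripper": 0}, {"slide": [0, 0, -0.06], "yaw": 0, "gripper": 0}, {"slide": [0.0012, -0.008, -0.06], "yaw": 0, "gripper": 0}, {"slide": [0.0027, -0.018, -0.06], "yaw": 0, "gripper": 0}, {"slide": [0.0045, -0.03, -0.06], "yaw": 0, "gripper": 0}, {"slide": [0.006, -0.04, -0.06], "yaw": 0, "gripper": 0}, {"slide": [0.0077, -0.05, -0.06], "yaw": 0, "gripper": 0}]'

```text
time_s: 21.32
ee_pos: [0.5696, 0.1095, 0.1086]
eef_rot: [-3.142, -0.0, 0.152]
force: [0.9, -0.2, -3.0]
grip_width: 0.0239
```

Request:
arm_command --increments '[{"slide": [0.0018, -0.012, 0], "yaw": 0, "gripper": 0}, {"slide": [0.0037, -0.024, 0], "yaw": 0, "gripper": 0}, {"slide": [0.0055, -0.036, 0], "yaw": 0, "gripper": 0}, {"slide": [0.0073, -0.048, 0], "yaw": 0, "gripper": 0}, {"slide": [0.0092, -0.06, 0], "yaw": 0, "gripper": 0}, {"slide": [0.011, -0.072, 0], "yaw": 0, "gripper": 0}, {"slide": [0.0128, -0.084, 0], "yaw": 0, "gripper": 0}, {"slide": [0.0146, -0.096, 0], "yaw": 0, "gripper": 0}]'

```text
time_s: 22.32
ee_pos: [0.5842, 0.0135, 0.1084]
eef_rot: [3.142, -0.0, 0.152]
force: [-0.5, 0.5, -1.1]
grip_width: 0.0237
```

```bash
python3 look.py
```

```text
scene
  (77, np.float64(0.029), np.float64(-0.078), 'v', np.float64(-0.09), np.float64(-0.065), 'u', np.float64(0.008), np.float64(0.05))
  (24, np.float64(0.019), np.float64(-0.043), 'v', np.float64(-0.051), np.float64(-0.031), 'u', np.float64(0.004), np.float64(0.033))
side
  (78, np.float64(0.027), np.float64(-0.078), 'v', np.float64(-0.089), np.float64(-0.062), 'u', np.float64(0.009), np.float64(0.048))
wrist
  (1212, np.float64(0.069), np.float64(-0.136), 'v', np.float64(-0.15), np.float64(-0.129), 'u', np.float64(0.038), np.float64(0.093))
  (1227, np.float64(0.027), np.float64(-0.081), 'v', np.float64(-0.091), np.float64(-0.067), 'u', np.float64(0.008), np.float64(0.047))
  (675, np.float64(0.018), np.float64(-0.04), 'v', np.float64(-0.053), np.float64(-0.019), 'u', np.float64(0.007), np.float64(0.03))
22.475 [0.58410011 0.01378519 0.10839859] 0.1509134977444162 uv 0.034658457074852836 0.0010548584031702243 [ 0.34698577  0.66277385 -3.52662227] 0.02358257207552358
blue 15647 [ 57. 211.] u -0.047 0.128 v 0.119 0.202
blue 256 [ 95. 365.] u -0.083 -0.079 v 0.128 0.191
blue 295 [251. 380.] u -0.112 -0.08 v 0.022 0.033
blue 496 [305. 378.] u -0.109 -0.079 v -0.026 -0.011
```

Both chips are ahead of the blade. I finish the sweep to v ≈ -0.147.

Request:
arm_command --increments '[{"slide": [0.0015, -0.01, 0], "yaw": 0, "gripper": 0}, {"slide": [0.003, -0.02, 0], "yaw": 0, "gripper": 0}, {"slide": [0.0045, -0.03, 0], "yaw": 0, "gripper": 0}, {"slide": [0.006, -0.04, 0], "yaw": 0, "gripper": 0}, {"slide": [0.0077, -0.05, 0], "yaw": 0, "gripper": 0}, {"slide": [0.0092, -0.06, 0], "yaw": 0, "gripper": 0}, {"slide": [0.0107, -0.07, 0], "yaw": 0, "gripper": 0}, {"slide": [0.0122, -0.08, 0], "yaw": 0, "gripper": 0}]'

```text
time_s: 23.48
ee_pos: [0.5964, -0.0663, 0.1084]
eef_rot: [-3.142, 0.0, 0.152]
force: [-0.0, 0.8, -2.0]
grip_width: 0.0238
```

Request:
arm_command --increments '[{"slide": [0.0015, -0.01, 0], "yaw": 0, "gripper": 0}, {"slide": [0.003, -0.02, 0], "yaw": 0, "gripper": 0}, {"slide": [0.0045, -0.03, 0], "yaw": 0, "gripper": 0}, {"slide": [0.006, -0.04, 0], "yaw": 0, "gripper": 0}, {"slide": [0.0077, -0.05, 0], "yaw": 0, "gripper": 0}, {"slide": [0.0092, -0.06, 0], "yaw": 0, "gripper": 0}, {"slide": [0.0102, -0.067, 0], "yaw": 0, "gripper": 0}, {"slide": [0.0102, -0.067, 0], "yaw": 0, "gripper": 0}]'

```text
time_s: 24.48
ee_pos: [0.6065, -0.1331, 0.1084]
eef_rot: [-3.142, 0.0, 0.151]
force: [0.9, 0.5, -3.0]
grip_width: 0.024
```

Request:
arm_command --increments '[{"slide": [0, 0, 0.03], "yaw": 0, "gripper": 0}, {"slide": [0, 0, 0.06], "yaw": 0, "gripper": 0}, {"slide": [0.0, -0.03, 0.08], "yaw": 0, "gripper": 0}, {"slide": [0.0, -0.08, 0.08], "yaw": 0, "gripper": 0}, {"slide": [0, -0.13, 0.08], "yaw": 0, "gripper": 0}, {"slide": [0, -0.18, 0.08], "yaw": 0, "gripper": 0}, {"slide": [0, -0.18, 0.08], "yaw": 0, "gripper": 0}]'

```text
time_s: 25.35
ee_pos: [0.6057, -0.3155, 0.1877]
eef_rot: [-3.141, 0.001, 0.148]
force: [-0.2, 1.4, -3.4]
grip_width: 0.0238
```

```bash
python3 look.py; python3 - <<'E'
from h import *
S=cam('scene');W=cam('wrist');D=cam('side')
im=np.hstack([cv2.resize(S['color'][130:290,180:400],(400,291)),cv2.resize(D['color'][110:310,210:430],(400,291+0))])
w=cv2.resize(W['color'],(400,300)); im=np.vstack([im,np.hstack([w,cv2.resize(D['color'][150:210,270:390],(400,300))])])
cv2.imwrite('pics/a5.png',im[:,:,::-1])
E
```

```text
scene
side
wrist
  (2651, np.float64(0.05), np.float64(-0.176), 'v', np.float64(-0.2), np.float64(-0.153), 'u', np.float64(0.005), np.float64(0.093))
25.5 [ 0.60661343 -0.31168851  0.18834541] 0.15243413878448586 uv 0.007681313692616071 -0.32407928204650044 [-0.395665    0.04465183 -1.93089031] 0.023981398006821697
blue 595 [  7. 275.] u -0.096 -0.04 v -0.038 -0.013
```

View pics/a5.png

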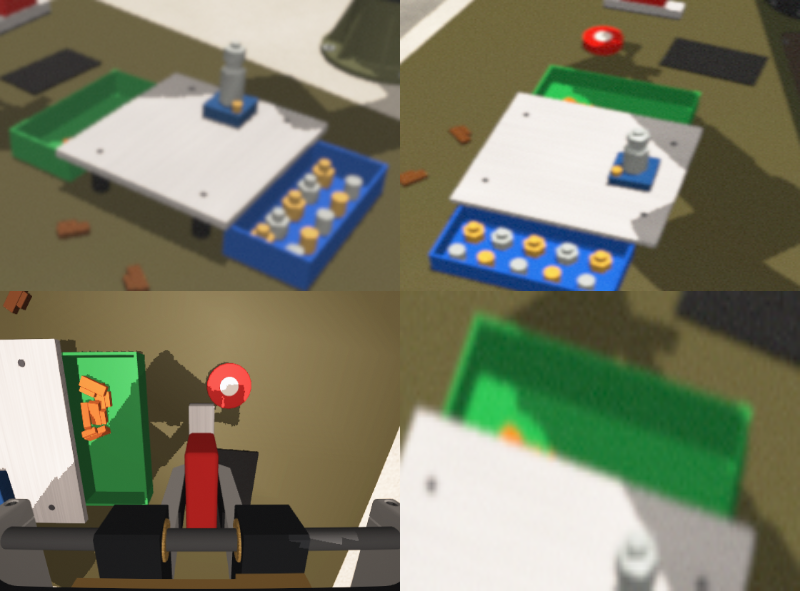

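The green tray holds a heap of chips at (95,408) in the wrist part, and nothing orange is left on the plate or in the blue tray. I take a closer look to count them before putting the scraper back.

Request:
arm_command --increments '[{"slide": [-0.03, 0.04, 0], "yaw": 0, "gripper": 0}, {"slide": [-0.06, 0.07, 0], "yaw": 0, "gripper": 0}, {"slide": [-0.06, 0.07, 0], "yaw": 0, "gripper": 0}, {"slide": [-0.06, 0.07, 0], "yaw": 0, "gripper": 0}]'

```text
time_s: 26.15
ee_pos: [0.5471, -0.2426, 0.1891]
eef_rot: [3.141, -0.001, 0.153]
force: [0.5, -0.0, -2.8]
grip_width: 0.024
```

```bash
python3 - <<'E'
from m0 import *
W=cam('wrist'); m=orange(W)|((hsv(W)[...,0]<17)&(hsv(W)[...,0]>3)&(hsv(W)[...,1]>150)&(hsv(W)[...,2]>120)); m[300:]=0
b=max(blobs(m,100),key=lambda b:b[0]); x,y=b[1].astype(int); print(b[0],b[1])
x0=max(0,x-90);y0=max(0,y-75)
c=W['color'][y0:y0+150,x0:x0+190]; cv2.imwrite('pics/a6.png',cv2.resize(c,None,fx=4,fy=4,interpolation=cv2.INTER_CUBIC)[:,:,::-1]); print(x0,y0)
ys,xs=np.nonzero(b[2]); P=onplane(W,np.c_[xs,ys],.015)[:,:2]-[.55,.0075]; t=np.radians(8.7);U=np.array([np.cos(t),np.sin(t)]);V=np.array([-U[1],U[0]])
print('u',(P@U).min(),(P@U).max(),'v',(P@V).min(),(P@V).max(),readout.get_obs()['ee_pos'])
E
```

```text
2251 [196.78231897 109.89382497]
106 34
u 0.011860542095747809 0.0944258572844623 v -0.1778799123998421 -0.13154130676480247 [ 0.54712663 -0.24287843  0.18879981]
```

View pics/a6.png

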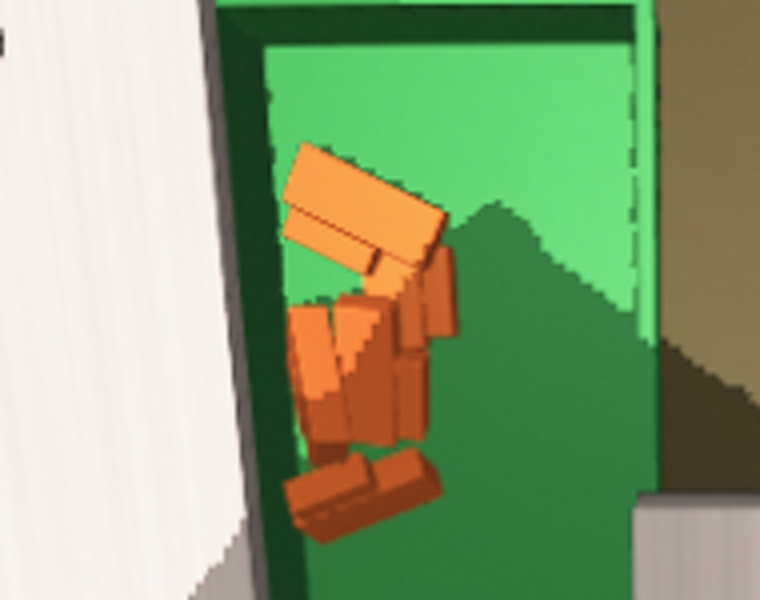

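The crop shows five chips in the green tray: top at (365,210), one under it at (410,300), two in the middle at (315,380) and (380,370), and one at the bottom at (360,495). All lie low and well inside the walls. Next, carry the scraper back to the pad.

Request:
arm_command --increments '[{"slide": [-0.016, -0.045, 0], "yaw": -0.03, "gripper": 0}, {"slide": [-0.032, -0.09, 0], "yaw": -0.06, "gripper": 0}, {"slide": [-0.048, -0.135, 0], "yaw": -0.083, "gripper": 0}, {"slide": [-0.048, -0.135, -0.04], "yaw": -0.083, "gripper": 0}, {"slide": [-0.048, -0.135, -0.08], "yaw": -0.083, "gripper": 0}, {"slide": [-0.048, -0.135, -0.11], "yaw": -0.083, "gripper": 0}, {"slide": [-0.048, -0.135, -0.12], "yaw": -0.083, "gripper": 0}, {"slide": [-0.048, -0.135, -0.12], "yaw": -0.083, "gripper": 0}]'

```text
time_s: 27.2
ee_pos: [0.4987, -0.378, 0.0685]
eef_rot: [-3.141, 0.0, 0.069]
force: [0.6, -0.2, -2.7]
grip_width: 0.0236
```

Request:
arm_command --increments '[{"slide": [0, 0, -0.006], "yaw": 0, "gripper": 0}, {"slide": [0, 0, -0.012], "yaw": 0, "gripper": 0}, {"slide": [0, 0, -0.015], "yaw": 0, "gripper": 0}, {"slide": [0, 0, -0.015], "yaw": 0, "gripper": 0}]'

```text
time_s: 27.7
ee_pos: [0.4984, -0.3776, 0.0533]
eef_rot: [-3.141, 0.0, 0.069]
force: [-0.3, -0.4, -3.0]
grip_width: 0.0238
```

Request:
arm_command --increments '[{"slide": [0, 0, -0.001], "yaw": 0, "gripper": 0}, {"slide": [0, 0, -0.0015], "yaw": 0, "gripper": 0}, {"slide": [0, 0, -0.0015], "yaw": 0, "gripper": 0}]'

```text
time_s: 28.08
ee_pos: [0.4986, -0.3777, 0.0524]
eef_rot: [3.141, -0.0, 0.069]
force: [-0.5, 2.0, 2.9]
grip_width: 0.0238
```

Contact is confirmed: the vertical force went from -3 to +3 N. Release, then retreat upward.

Request:
arm_command --increments '[{"slide": [0, 0, 0], "yaw": 0, "gripper": 0.4}, {"slide": [0, 0, 0], "yaw": 0, "gripper": 0.8}, {"slide": [0, 0, 0], "yaw": 0, "gripper": 1}, {"slide": [0, 0, 0], "yaw": 0, "gripper": 1}, {"slide": [0, 0, 0], "yaw": 0, "gripper": 1}, {"slide": [0, 0, 0], "yaw": 0, "gripper": 1}]'

```text
time_s: 28.82
ee_pos: [0.4985, -0.3776, 0.0519]
eef_rot: [3.142, 0.0, 0.069]
force: [-0.2, -0.6, 0.4]
grip_width: 0.0803
```

Request:
arm_command --increments '[{"slide": [0, 0, 0.02], "yaw": 0, "gripper": 1}, {"slide": [0, 0, 0.06], "yaw": 0, "gripper": 1}, {"slide": [0, 0, 0.11], "yaw": 0, "gripper": 1}, {"slide": [0, 0, 0.16], "yaw": 0, "gripper": 1}, {"slide": [0, 0, 0.17], "yaw": 0, "gripper": 1}, {"slide": [0, 0, 0.17], "yaw": 0, "gripper": 1}]'

```text
time_s: 29.58
ee_pos: [0.4985, -0.3777, 0.2229]
eef_rot: [3.141, -0.001, 0.069]
force: [0.5, -0.2, -0.5]
grip_width: 0.0938
```

```bash
python3 - <<'E'
from h import *
S=cam('scene');W=cam('wrist');D=cam('side')
im=np.hstack([cv2.resize(S['color'][110:310,130:420],(400,276)),cv2.resize(D['color'][110:310,210:430],(400,276))])
w=cv2.resize(W['color'],(400,300)); im=np.vstack([im,np.hstack([w,cv2.resize(D['color'][110:210,270:420],(400,300))])])
cv2.imwrite('pics/a7.png',im[:,:,::-1]); o=readout.get_obs(); print(o['ee_pos'],o['grip_width'],o['time_s'],o['force'])
# handle-top px
from m0 import red,blobs
for a,ce,m in blobs(red(W),100):
    ys,xs=np.nonzero(m); b=cv2.boxPoints(cv2.minAreaRect(np.c_[xs,ys].astype(np.float32))); print(a,b.round().tolist(),onplane(W,b,.088)[:,:2].round(3).tolist())
E
```

```text
[ 0.49810329 -0.37732397  0.22049763] 0.0939754764930501 29.725 [-0.31773191 -0.28408944  0.60324091]
2385 [[231.0, 59.0], [231.0, 0.0], [292.0, 0.0], [292.0, 59.0]] [[0.633, -0.321], [0.681, -0.319], [0.685, -0.373], [0.636, -0.377]]
1562 [[271.0, 165.0], [293.0, 165.0], [293.0, 234.0], [271.0, 234.0]] [[0.537, -0.363], [0.539, -0.386], [0.465, -0.391], [0.463, -0.368]]
```

View pics/a7.png

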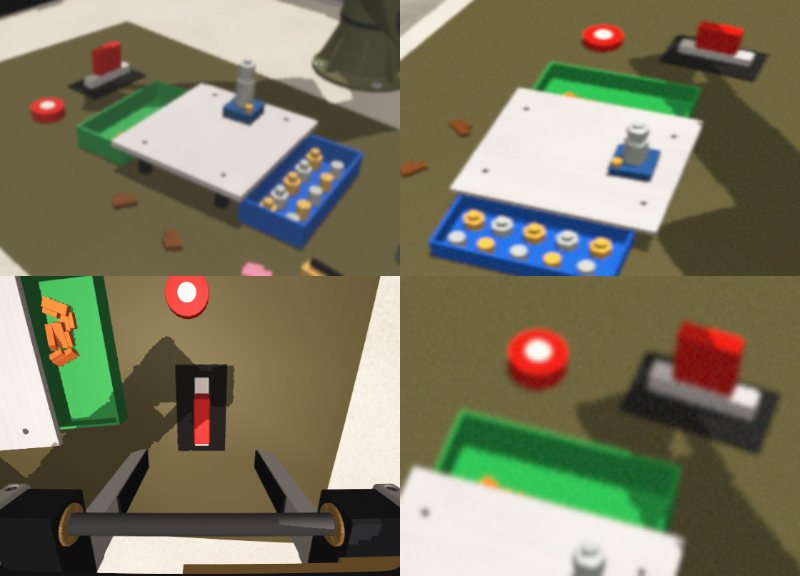

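The scraper stands upright, centred on the pad at (201,405), and the gripper is open and clear of it. All the chips are in the green tray and everything else is in place. Handing in.

```bash
python3 -c "
from station import job; print(job.hand_in())"
```

```text
the job is handed in; nothing more can be done
None
```

The job is handed in at about 30 s of robot time. All five orange chips are in the green tray and the scraper stands released on its pad; the hand-in gave no verdict.

**What I did:** I gripped the red handle and swept the three chips in the free half of the plate into the green tray. With the blade turned 90°, I pushed the other two chips sideways clear of the fitting stand. A second sweep took those into the tray, and then I put the scraper back.

**Last checks:**
- **Chips:** An enlarged wrist-camera crop showed five chips lying low inside the green tray. None were left on the plate or in the blue tray.
- **Scraper:** It stands upright about 5 mm or less from the pad's centre. The gripper is open and 17 cm above the release height, reading about zero force.
- **Stand and bystanders:** The stand measured in the same place within about 2 mm partway through. In the last view the stand and reel looked unmoved by eye. I did not measure the valve, meter or reel at the end, and the meter was outside that view.

**Disagreement:** An early two-view check of the handle top gave 0.079 m at one corner and 0.088 m at the other. I used 0.088 m, and the contact force when setting the scraper down agreed with that.

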